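Free the seized T-handled pin and put it away in its foam

TASK

The T-handled locating pin has seized in the plate of the die set. Work it loose by twisting it back and forth while drawing it up gently (a straight pull only lifts the plate up its guide posts: keep the plate down on its risers), then press it upright and fully home into its cross-shaped cutout in the foam insert, with the crossbar down on the floor of its slot. Leave the other things where they are.

Things in the scene. Friction and masses are not known exactly. Their poses are not given: they have to be found in the camera images.
- pin: Steel T-handled pin, 81 mm tall, about 0.5 kg, stuck upright in the plate. Origin: centre of the shank's foot, z up. Shank 28 mm diameter, z 0 to 45 mm, foot chamfered 4 mm. On it the dark crossbar: 90 mm along the pin's y, 14 mm thick along x, z 45 to 81 mm. Same after half a turn. At the start the shank is 31 mm deep in the bore, the bar 14 mm above the plate, its top 130 mm above the table.
- pin_bar (a point): Centre of the pin's crossbar, on the shank's axis, 63 mm above the pin's foot.
- die: Fixed die set: steel shoe 230 x 180 mm (x, y), 34 mm high, with two risers that carry the plate. Origin under its centre on the table, z up. Two guide posts, 25 mm diameter, at x = 78, y = +58 and -58 mm, end 100 mm above the table (20 mm above the plate).
- plate (a joint): Lift of the die set's plate off its risers (m): 0 = down, as it should stay; it falls back when let go. Aluminium, 200 x 160 x 26 mm, top 80 mm above the table, 2.3 kg (22 N); it only slides up its posts. The seized pin rubs with 35 to 55 N against whatever way it slides, so a straight pull lifts the plate.
- plate_bore (a point): Centre of the pin's bore at the plate's top face, 30 mm from the die's centre towards its -x; z up. While the pin is being twisted (0.5 to 0.8 N m) the rubbing is spent on the turning and little pull is needed: 4 mm of rise or less per radian, either way, leaves the plate down. The pin is loose after 26 mm of rise, its foot above the plate's top after 31 mm.
- foam: Fixed block of dense foam, dark grey over a lighter grey layer, 190 x 150 mm (its x, y), 66 mm high, with cutouts. Origin under its centre on the table, z up. Two cutouts on its +x half hold bystanders that stand up to 30 mm above the foam.
- foam_slot (a point): Centre of the pin's empty cross-shaped cutout at its slot's floor, 50 mm above the table, 16 mm under the foam's top, 45 mm from the foam's centre towards its -x. Slot 95 mm (foam's y) x 18 mm, square well 33 x 33 mm, 63 mm deep, for the shank. Soft lips 6 mm down nip the bar: press with 5 to 15 N. Home: bar's underside on the slot's floor, pin's origin 5 mm and bar's top 86 mm above the table.
- bush_foam: Bystander: steel bush of 50 mm diameter, 46 mm high, standing in another cutout of the foam. Origin under its centre.
- gauge_block: Bystander: steel block 30 x 54 x 30 mm lying in another cutout of the foam. Origin under its centre.
- bush_tall: Bystander: steel bush of 48 mm diameter, 85 mm high, standing on the table. Origin under its centre.
- bush_wide: Bystander: steel bush of 60 mm diameter, 50 mm high, standing on the table. Origin under its centre.
- mallet: Bystander: hammer, 200 mm long, lying on the table.
- driver: Bystander: screwdriver, 190 mm long, lying on the table.
- oil: Bystander: grey oil can of 56 mm diameter, 130 mm high, standing on the table. Origin under its centre.
- parallel: Bystander: steel bar 30 x 140 x 16 mm lying on the table. Origin under its centre.
Not all that is in view belongs to the job. Of the things shaped like the pin, the steel one is meant.

How it is judged:
By the outcome, as a careful person would: the job done as asked, in the order asked, and still so for the second after the job is handed in, with the robot touching nothing.
It also fails if it takes over 70 s, if anything falls off the work surface, if the arm or the gripper's body presses on something with over 40 N, if the wrist force passes 120 N, or if a joint passes its speed limit or range.

ROBOT

A 6-joint arm with a two-finger parallel gripper is mounted at the origin on the work surface. World frame = base frame: x ahead of the robot, y to its left, z up, the work surface at z = 0. Lengths are in m, angles in rad, forces in N, time in s.
With the tool pointing down it reaches from about 0.275 to 0.775 m from the base axis. Payload 14.6 kg.
Tool frame: the origin (TCP) lies midway between the tips of the shut fingers; the grasp point (between the pads) lies 19 mm behind it (grip_point_offset is the distance from the TCP to the grasp point, in m); z points along the fingers, x is the direction in which the jaws open and shut, and the axes are right-handed (so a half turn about z gives the same grasp; the last joint's range is limited). The gripper opens to 85 mm and grips with 20 to 120 N. Pads are 22 mm wide; open, the fingers measure 114 mm over their backs; the gripper's body (76 mm by 85 mm) begins 54 mm behind the grasp point. The pads swing forward as they close: fully open they stand 13 mm farther back than shut.
Start: joints at [-1.271, 0.263, -0.048, 1.259, 0, 1.415], TCP at [0.231, -0.472, 0.231] pointing down, gripper open.
Joint ranges: [-2.65, 2.65], [-0.89, 1.7], [-1.18, 1.37], [-2.13, 2.11], [-1.35, 1.29], [-3.14, 3.14]. Speed limits (rad/s): [1.89, 1.89, 2.57, 2.79, 3.14, 3.14].

INTERFACE

Orientations are given as a rotation vector (axis times angle).
In Python, from rig import get_obs, snapshot, camera_model, job_done, boxes_of, grip_point_offset gives the robot as it stands.
- The arm moves only by the tool send_rows, never from a script. Its argument "commands" is a list that holds one entry, the list of rows, each a list of 7 numbers: the turn, a rotation vector about the tool's x, y, z in rad, then the shift along the tool's x, y, z in mm, then the gripper command: -1 is fully open, 1 is shut, values between are in proportion. In form: [[[wx, wy, wz, dx, dy, dz, gripper], ...]]. A call has 1 to 12 rows; each row is the pose to reach, as a shift and turn from the pose commanded when the call began, along the tool's axes at that moment; what a row does not reach only later rows make up. A row lasts 1/10 s, in which the tool goes at most 50 mm and 8.59 degrees, less where a joint would pass 70% of its speed; a pose out of reach is approached as far as the arm can. A call with a gripper value outside its range is refused whole. The fingers move at their own pace and stop on an object; "newtons" is the grip in N (left out, the last holds). Time passes only in rows, so rows that repeat a pose let the fingers close. It gives the time, the measured TCP pose, the force and the opening at its end, in the units of the state.
- get_obs(): the state, without advancing time (a new reading comes with each control period).
- snapshot(name): name is "side" or "top"; returns the picture (400x640x3 uint8, red, green, blue); there is no depth.
- camera_model(name): a dict with "K" (3x3 intrinsics, pixels), "D" ([k1, k2, p1, p2, k3] as OpenCV has them; the pictures are not rectified), "extrinsics" (4x4, takes a point from camera to world coordinates). Camera axes: x right, y down, z forward; pixel columns grow to the right and rows downward; lengths in m; the calibration is good to about 2 mm. A picture is of the moment at which its call begins. camera_model takes no time and is no camera call.
- job_done(): hands the job in, once; it reports no verdict.
Trained networks look in the newest picture that a camera, given by its name, has taken for a name from the list of things; names that differ only in an ending like _2 or _b are one class to them, and where a whole thing is asked for, a point or a joint stands for the part that bears it (a point fixed in the world has none). Each returns a list of dicts, best first, with "confidence" (0 to 1); they miss things now and then, are a little off and sometimes report something else, mostly with a low value. They report only what shows in the picture. A call takes as long as a camera call. They do not tell look-alikes from the thing itself.
- boxes_of(name, camera): "position" ([column, row] in pixels, amid what is visible of it).
The state is a dict: "time": time; "joint_pos": joint angles; "qvel": joint speeds; "joint_efforts": joint torques, N m; "ee_pos": TCP position; "orientation": TCP orientation; "ft_force": force on the tool from outside, world axes, zero at the start; "wrist_torque": the same for the moment, N m; "finger_gap": opening from 0.0 (shut) to 1.0 (fully open).
Only numpy, scipy, OpenCV 4.12 (cv2) and the standard library are available. Lean on these libraries where they do the work, as an engineer would, in place of code of your own. Each camera call takes 0.05 s, during which the arm holds its last target.

## Working session

There is one attempt and no reset: what is moved stays moved. The work goes in short steps, Python scripts to look and compute and a tool call to move; the robot and the scene stay as the last step left them, time stands still between calls to the robot, and variables do not carry over. Pictures are saved under pics/ and viewed, and the job is handed in when it is done.

Besides the shell and the picture viewer there is one more tool, called after ">>>" by a JSON object that holds its "name" and its "arguments", one argument or row to a line. send_rows: Moves the arm, as the interface text tells. Its arguments: {"type":"object","properties":{"commands":{"type":"array","items":{"type":"array","items":{"type":"array","items":{"type":"number"}}}},"newtons":{"type":"number"}},"required":["commands"]}

```bash
mkdir -p pics; ls; python3 - <<'E'
from rig import *
import rig,cv2,numpy as np
o=get_obs()
print(o)
print(rig.grip_point_offset)
for n in("side","top"):
    im=snapshot(n);cv2.imwrite(f"pics/{n}0.png",im[:,:,::-1])
    print(n,camera_model(n))
    for t in("pin","foam","die","plate","bush_foam","gauge_block"):
        print(t,boxes_of(t,n))
E
```

```text
pics
{'time': 0.0, 'joint_pos': array([-1.27133313e+00,  2.63506279e-01, -4.89212149e-02,  1.25939967e+00,
        4.17722291e-06,  1.41550926e+00]), 'qvel': array([ 3.10508858e-05,  1.06854540e-03, -8.61762502e-05, -2.00254308e-03,
       -1.12592943e-03, -7.08285460e-04]), 'joint_efforts': array([-6.90942325e-04, -6.37627316e+01,  3.84559536e+01,  1.42839452e-02,
       -2.14828601e-04, -3.09456418e-06]), 'ee_pos': array([ 0.23052231, -0.47138392,  0.2308395 ]), 'orientation': array([-2.66444926e+00,  1.66314628e+00,  1.21991147e-03]), 'ft_force': array([ 0.51452936,  0.75703845, -0.84753501]), 'wrist_torque': array([ 0.01841116, -0.01684229, -0.01419622]), 'finger_gap': 0.9998779286951993}
0.0187
side {'K': array([[471.3682194 ,   0.        , 322.44549069],
       [  0.        , 471.3682194 , 199.60622951],
       [  0.        ,   0.        ,   1.        ]]), 'D': array([0.01480705, 0.        , 0.        , 0.        , 0.        ]), 'extrinsics': array([[-0.9875166 , -0.09798653,  0.12332719,  0.32687796],
       [-0.1574931 ,  0.60118932, -0.78343304,  1.29960701],
       [ 0.0026
[... 1056 characters left out ...]
4,  0.29544766],
       [-0.99974584, -0.02244686, -0.00209723, -0.01663904],
       [ 0.00626904, -0.18743946, -0.98225615,  1.42427047],
       [ 0.        ,  0.        ,  0.        ,  1.        ]])}
pin [{'position': [389.9, 206.5], 'confidence': 0.65}, {'position': [318.4, 170.9], 'confidence': 0.62}, {'position': [394.8, 125.2], 'confidence': 0.58}, {'position': [407.8, 275.9], 'confidence': 0.48}]
foam [{'position': [253.7, 190.7], 'confidence': 0.72}]
die [{'position': [383.5, 204.7], 'confidence': 0.62}, {'position': [476.5, 258.4], 'confidence': 0.27}]
plate []
bush_foam [{'position': [393.0, 211.8], 'confidence': 0.47}]
gauge_block [{'position': [263.1, 161.6], 'confidence': 0.64}]
```

View pics/side0.png

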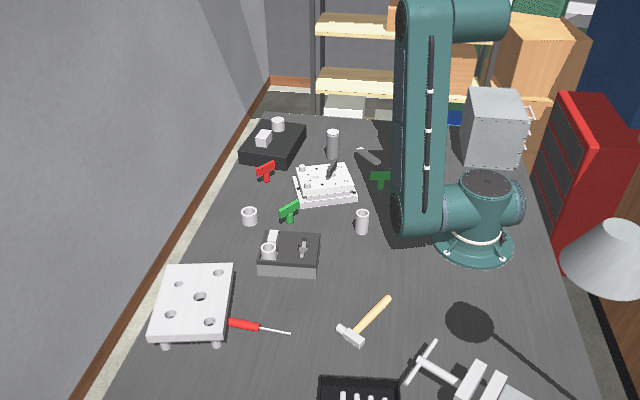

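View pics/top0.png

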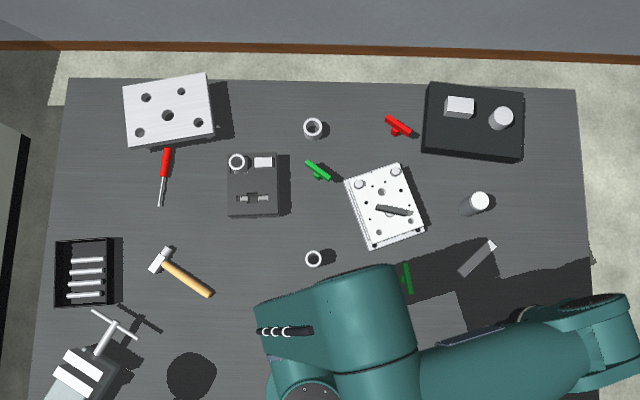

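```bash
python3 - <<'E'
import cv2
a=cv2.imread('pics/top0.png')[95:305,180:500];cv2.imwrite('pics/top0c.png',cv2.resize(a,None,fx=2.5,fy=2.5,interpolation=cv2.INTER_CUBIC))
a=cv2.imread('pics/side0.png')[120:310,220:460];cv2.imwrite('pics/side0c.png',cv2.resize(a,None,fx=3.1,fy=3.1,interpolation=cv2.INTER_CUBIC))
E
```

```text
(no output)
```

View pics/top0c.png

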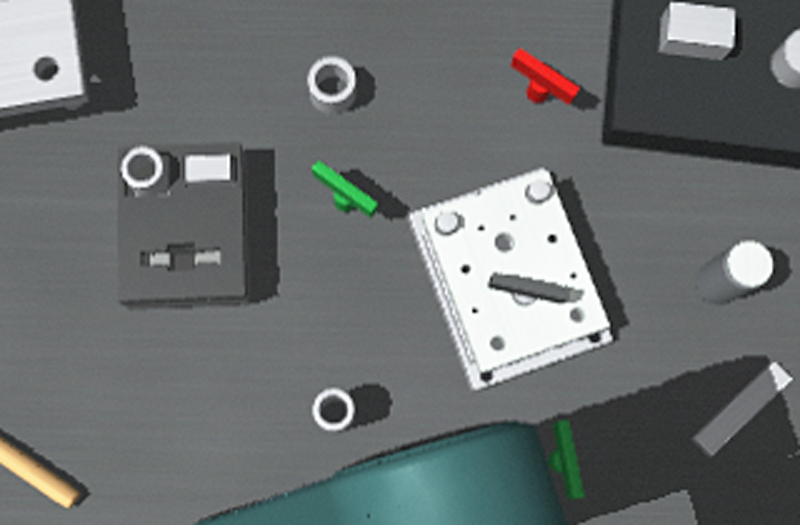

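View pics/side0c.png

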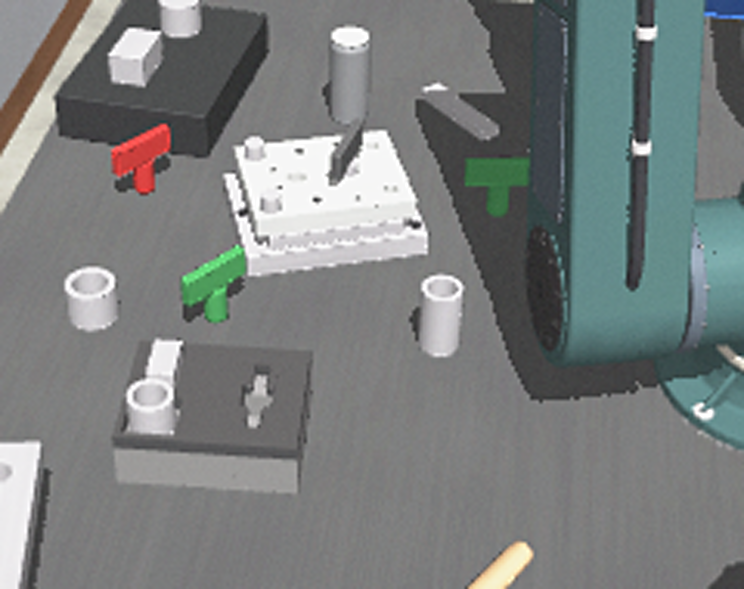

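Pin-like candidates in the top view are the red one (398,125), green ones (318,171) and (407,277), and the dark-barred one (393,209). Only the last stands in the plate of the die and has a steel shank, so it is the one meant. The foam with the empty cross slot is at (252,197). I'll confirm both in enlarged crops.

```bash
python3 - <<'E'
import cv2
def crop(n,x,y,w,h,f,o):
    a=cv2.imread(f'pics/{n}0.png')[y:y+h,x:x+w];a=cv2.resize(a,None,fx=f,fy=f,interpolation=cv2.INTER_CUBIC)
    for i in range(0,w,10):
        cv2.line(a,(i*f,0),(i*f,5 if i%50 else 14),(0,0,255),1)
        if (x+i)%20==0: cv2.putText(a,str(x+i),(i*f,14),0,.4,(0,0,255))
    for i in range(0,h,10):
        cv2.line(a,(0,i*f),(5,i*f),(0,0,255),1)
        if (y+i)%20==0: cv2.putText(a,str(y+i),(6,i*f+5),0,.4,(0,0,255))
    cv2.imwrite(f'pics/{o}.png',a)
crop('top',340,160,90,90,6,'tpin');crop('top',220,145,80,80,7,'tfoam');crop('side',290,150,70,65,8,'spin')
crop('side',250,220,80,65,8,'sfoam')
E
```

```text
(no output)
```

View pics/tpin.png

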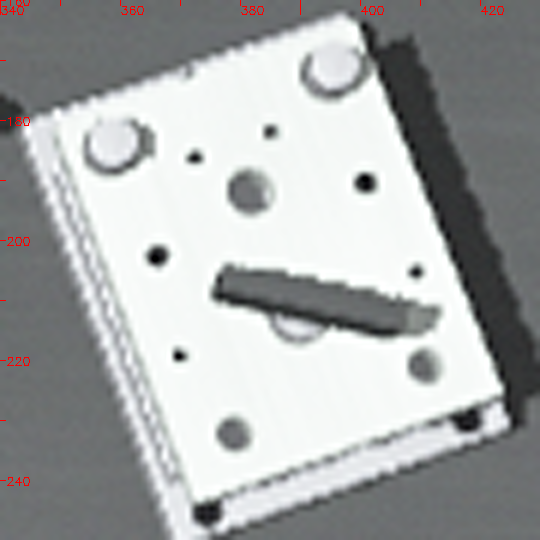

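View pics/tfoam.png

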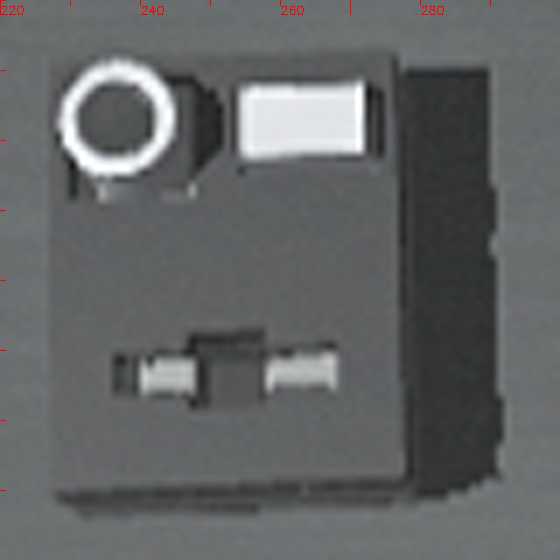

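View pics/spin.png

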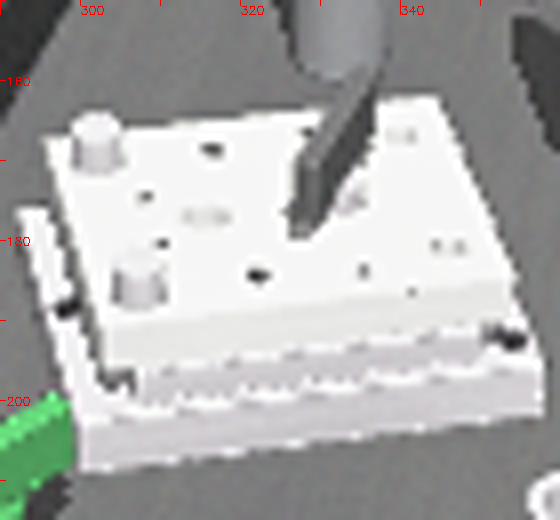

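View pics/sfoam.png

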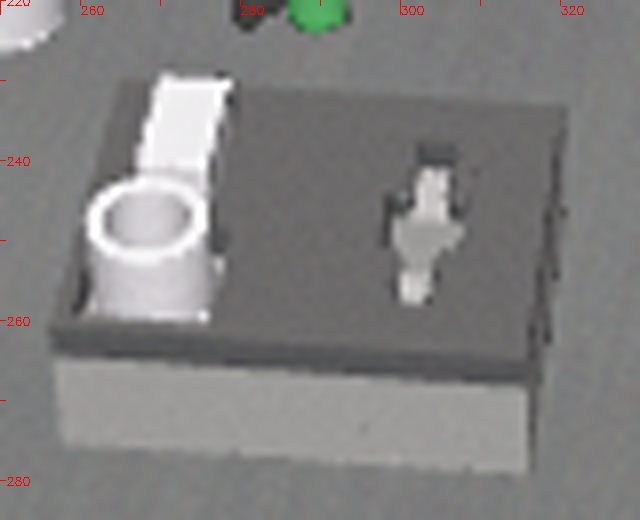

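```bash
cat > h.py <<'E'
import numpy as np,cv2
from scipy.optimize import least_squares,minimize
from rig import camera_model
CM={n:camera_model(n) for n in("side","top")}
def proj(n,P):
    c=CM[n];E=np.linalg.inv(c['extrinsics']);r,_=cv2.Rodrigues(E[:3,:3])
    return cv2.projectPoints(np.asarray(P,float).reshape(-1,1,3),r,E[:3,3],c['K'],c['D'])[0].reshape(-1,2)
def back(n,uv,z):
    c=CM[n];q=cv2.undistortPoints(np.array([[uv]],float),c['K'],c['D'])[0,0]
    d=c['extrinsics'][:3,:3]@[q[0],q[1],1];o=c['extrinsics'][:3,3]
    return o+d*(z-o[2])/d[2]
def box(x,y,yaw,lx,ly,z0,z1,ox=0,oy=0):
    c,s=np.cos(yaw),np.sin(yaw)
    return np.array([[x+c*(ox+a*lx/2)-s*(oy+b*ly/2),y+s*(ox+a*lx/2)+c*(oy+b*ly/2),z] for z in(z0,z1) for a,b in((-1,-1),(1,-1),(1,1),(-1,1))])
def hull_cov(n,P,roi,ss=8):
    x,y,w,h=roi
    p=(cv2.convexHull(proj(n,P).astype(np.float32))[:,0]-[x,y]+.5)*ss
    m=np.zeros((h*ss,w*ss),np.uint8);cv2.fillConvexPoly(m,np.round(p*16).astype(np.int32),1,shift=4)
    return m.reshape(h,ss,w,ss).mean((1,3))
E
cat > fit.py <<'E'
from h import *
cv=lambda p,f,o:[(p[0]+.5)/f-.5+o[0],(p[1]+.5)/f-.5+o[1]]
# foam corners: order as box(): (-,-),(+,-),(+,+),(-,+) ; world +x up in top, +y left
ft=[cv(p,7,(220,145)) for p in[(407,480),(397,55),(50,55),(57,492)]]
fs=[cv(p,8,(250,220)) for p in[(567,106),(122,80),(52,328),(530,380)]]
for use in('top','side','both'):
    def r(q):
        P=box(*q,.19,.15,.066,.066)[:4];e=[]
        if use!='side':e.append(proj('top',P)-ft)
        if use!='top':e.append(proj('side',P)-fs)
        return np.concatenate(e).ravel()
    s=least_squares(r,[.45,.13,0]);print('foam',use,s.x,np.degrees(s.x[2]),np.abs(s.fun).round(1))
    x,y,a=s.x;print('  slot',x-.045*np.cos(a),y-.045*np.sin(a))
# slot outline at top face
print('slot by outline',back('top',cv((225,375),7,(220,145)),.066), [back('top',cv(p,7,(220,145)),.066)[:2] for p in((112,375),(338,369))])
# plate corners top z=.08
pt=[cv(p,6,(340,160)) for p in[(505,397),(355,12),(50,112),(192,510)]]
ps=[cv(p,8,(290,150)) for p in[(437,97),(45,140),(108,342),(513,278)]]
for use in('top','side','both'):
    def r(q):
        P=box(*q,.20,.16,.08,.08)[:4];e=[]
        if use!='side':e.append(proj('top',P)-pt)
        if use!='top':e.append(proj('side',P)-ps)
        return np.concatenate(e).ravel()
    s=least_squares(r,[.45,-.15,0]);print('plate',use,s.x,np.abs(s.fun).round(1))
    x,y,a=s.x;print('  bore',x-.03*np.cos(a),y-.03*np.sin(a))
# bar silhouette
I={n:cv2.cvtColor(cv2.imread(f'pics/{n}0.png'),cv2.COLOR_BGR2GRAY).astype(float) for n in('top','side')}
roi={'top':(372,200,36,22),'side':(322,164,16,20)}
T={}
for n,(x,y,w,h) in roi.items():
    g=I[n][y:y+h,x:x+w];T[n]=np.clip((240-g)/(240-95),0,1)
np.set_printoptions(linewidth=200)
print(I['top'][200:222,372:416].astype(int));
for use in(('top',),('side',),('top','side')):
    f=lambda q:sum(((hull_cov(n,box(*q,.014,.09,.094,.13),roi[n])-T[n])**2).sum() for n in use)
    best=min((minimize(f,[s.x[0]-.03*np.cos(s.x[2])+dx,s.x[1]-.03*np.sin(s.x[2]),ya],method='Nelder-Mead',options=dict(initial_simplex=None,xatol=1e-5)) for ya in(-.5,-.2,.1,.4) for dx in(-.004,.004)),key=lambda m:m.fun)
    print('bar',use,best.x,best.fun)
E
python3 fit.py
```

```text
foam top [0.60844227 0.1984438  0.05944639] 3.40602728588952 [0.  0.  0.2 1.  0.5 0.8 0.7 0.1]
  slot 0.5635217564582391 0.19577029006783206
foam side [0.60893332 0.20173447 0.05543281] 3.176065924809741 [0.2 1.  0.4 0.3 0.3 0.5 0.3 1.5]
  slot 0.5640024417358533 0.19924127301149203
foam both [0.60883127 0.19945666 0.05799645] 3.3229519438039663 [0.4 0.1 0.  1.1 0.2 0.7 1.  0.1 0.3 0.5 0.5 0.1 0.  0.  0.  2.1]
  slot 0.5639069306287144 0.19684828188806902
slot by outline [0.56157171 0.1971358  0.066     ] [array([0.56047504, 0.24530295]), array([0.56527003, 0.14914007])]
plate top [ 0.55583325 -0.1995618   0.35423753] [0.8 0.6 0.  1.1 0.6 1.2 0.1 1.6]
  bore 0.5276959168545508 -0.20996805992042636
plate side [ 0.55656669 -0.19937725  0.37710353] [0.4 0.4 0.1 0.8 0.3 1.2 0.6 0.1]
  bore 0.5286746381766392 -0.2104241207430272
plate both [ 0.5560972  -0.19950783  0.36000647] [0.7 0.9 0.2 0.9 0.5 1.4 0.3 1.6 0.1 0.5 0.5 0.5 0.7 1.4 0.5 0.4]
  bore 0.5280203607200054 -0.21007623954848226
[[248 248 248 248 248 248 249 248 248 247 249 248 248 249 249 249 248 249 248 248 249 249 249 248 249 
[... 3352 characters left out ...]
 249 248 247 248 249 249 248 248 249 249 248 249 249 249 250 249 249 249 249 250 250 252 250 162  99 109 152 183 226 250 248]
 [249 248 248 247 247 247 246 246 248 248 247 248 249 248 249 247 247 248 248 248 247 248 249 248 248 249 249 250 250 249 249 248 250 250 252 249 117 110 107 121 165 210 249 249]
 [248 248 248 247 247 247 247 246 247 248 247 247 249 248 249 248 247 248 248 248 247 248 249 248 248 249 249 249 250 249 249 248 249 250 252 249 119 113 107 108 156 200 243 249]]
bar ('top',) [ 0.52795461 -0.21166379 -0.18578341] 10.242222533163645
bar ('side',) [ 0.53062819 -0.21226255 -0.16449867] 7.835491520975773
bar ('top', 'side') [ 0.52831292 -0.21124718 -0.18845301] 24.20891522601442
```

Foam, plate and bar fits agree between the two cameras to within 1–3 mm. The bore is at about (0.528, -0.2105), bar yaw -0.187, slot (0.563, 0.197), foam yaw 0.055. The fitted bar centre falls on the plate's bore to about 1 mm, so this is the steel pin. Next I'll work out the move to a pose above it.

```bash
cat > mv.py <<'E'
import numpy as np,sys
from scipy.spatial.transform import Rotation as R
from rig import get_obs
def rel(x,y,z,yaw):
    o=get_obs();Rc=R.from_rotvec(o['orientation'])
    Rt=R.from_matrix(np.array([[np.cos(yaw),np.sin(yaw),0],[np.sin(yaw),-np.cos(yaw),0],[0,0,-1]]))
    w=(Rc.inv()*Rt).as_rotvec();d=Rc.inv().apply(np.array([x,y,z])-o['ee_pos'])*1000
    print('t',round(o['time'],2),'w',w.round(4),'d',d.round(1),'F',o['ft_force'].round(1),'T',o['wrist_torque'].round(2),'gap',round(o['finger_gap'],3))
def show():
    o=get_obs();Rc=R.from_rotvec(o['orientation']).as_matrix()
    print('t',round(o['time'],2),'p',o['ee_pos'].round(4),'yaw',round(np.arctan2(Rc[1,0],Rc[0,0]),4),'tilt',Rc[:2,2].round(4),'F',o['ft_force'].round(1),'T',o['wrist_torque'].round(2),'gap',round(o['finger_gap'],3),'j',o['joint_pos'].round(2))
if __name__=='__main__':
    a=list(map(float,sys.argv[1:]));show()
    if a: rel(*a)
E
python3 mv.py .528 -.2105 .2 -.187
```

```text
t 0.7 p [ 0.2306 -0.4716  0.2313] yaw -1.116 tilt [0. 0.] F [-0.3 -0.1  0.3] T [ 0.02 -0.   -0.03] gap 1.002 j [-1.27  0.26 -0.05  1.26  0.    1.42]
t 0.7 w [-0.    -0.    -0.929] d [-104.  -381.9   31.3] F [-0.3 -0.1  0.3] T [ 0.02 -0.   -0.03] gap 1.002
```

>>> {"name": "send_rows", "arguments": {
  "commands": [
    [[0,0,-0.14,-16,-57,0,-1],[0,0,-0.28,-31,-115,0,-1],[0,0,-0.42,-47,-172,0,-1],[0,0,-0.56,-62,-229,0,-1],[0,0,-0.7,-78,-286,10,-1],[0,0,-0.82,-94,-344,20,-1],[0,0,-0.929,-104,-382,31,-1],[0,0,-0.929,-104,-382,31,-1],[0,0,-0.929,-104,-382,31,-1],[0,0,-0.929,-104,-382,31,-1],[0,0,-0.929,-104,-382,31,-1],[0,0,-0.929,-104,-382,31,-1]]
  ]
}}

```text
time: 1.9
ee_pos: [0.5275, -0.2113, 0.2007]
orientation: [3.127, -0.296, 0.001]
ft_force: [0.3, 0.3, -0.1]
finger_gap: 1.002
```

```bash
python3 mv.py .528 -.2105 .109 -.187; python3 - <<'E'
from rig import *;import cv2
for n,r in(('side',(250,90,140,130)),('top',(330,130,120,120))):
    im=snapshot(n)[:,:,::-1];x,y,w,h=r
    cv2.imwrite(f'pics/{n}1.png',cv2.resize(im[y:y+h,x:x+w],None,fx=4,fy=4,interpolation=cv2.INTER_CUBIC))
E
```

```text
t 1.9 p [ 0.5275 -0.2113  0.2007] yaw -0.1886 tilt [ 0.0003 -0.0003] F [ 0.3  0.3 -0.1] T [ 0.   -0.06 -0.02] gap 1.002 j [-0.52  0.35 -0.01  1.22 -0.    1.24]
t 1.9 w [ 0.0003 -0.0004 -0.0016] d [ 0.3 -0.9 91.7] F [ 0.3  0.3 -0.1] T [ 0.   -0.06 -0.02] gap 1.002
```

View pics/side1.png

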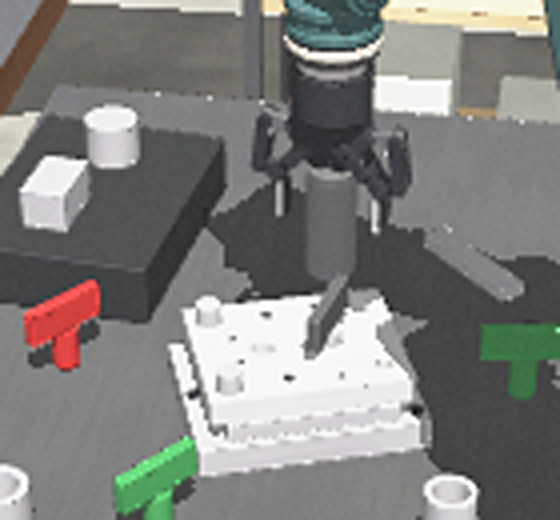

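The gripper is above the pin, with the jaws either side of the bar, as intended. Going down.

>>> {"name": "send_rows", "arguments": {
  "commands": [
    [[0,0,0,0,0,30,-1],[0,0,0,0,0,60,-1],[0,0,0,0,0,80,-1],[0,0,0,0,0,93,-1],[0,0,0,0,0,93,-1],[0,0,0,0,0,93,1],[0,0,0,0,0,93,1],[0,0,0,0,0,93,1],[0,0,0,0,0,93,1],[0,0,0,0,0,93,1],[0,0,0,0,0,93,1],[0,0,0,0,0,93,1]]
  ],
  "newtons": 30
}}

```text
time: 3.2
ee_pos: [0.5281, -0.2105, 0.1077]
orientation: [3.128, -0.294, 0.0]
ft_force: [-1.9, 1.3, 6.4]
finger_gap: 0.157
```

```bash
python3 mv.py .528 -.2105 .107 -.187
```

```text
t 3.2 p [ 0.5281 -0.2105  0.1077] yaw -0.1872 tilt [ 0.0002 -0.0004] F [-1.9  1.3  6.4] T [ 0.14  0.52 -0.15] gap 0.157 j [-0.52  0.4  -0.19  0.98 -0.    1.24]
t 3.2 w [ 0.0003 -0.0003 -0.0002] d [-0.1  0.1  0.7] F [-1.9  1.3  6.4] T [ 0.14  0.52 -0.15] gap 0.157
```

>>> {"name": "send_rows", "arguments": {
  "commands": [
    [[0,0,0,0,0,0,1],[0,0,0,0,0,0,1],[0,0,0,0,0,0,1],[0,0,0.1,0,0,0,1],[0,0,0.2,0,0,0,1],[0,0,0.3,0,0,-0.2,1],[0,0,0.4,0,0,-0.4,1],[0,0,0.5,0,0,-0.6,1]]
  ],
  "newtons": 110
}}

```text
time: 4.0
ee_pos: [0.5278, -0.2102, 0.1074]
orientation: [-2.956, 1.063, 0.002]
ft_force: [0.5, -0.3, -6.6]
finger_gap: 0.138
```

```bash
python3 mv.py
```

```text
t 4.0 p [ 0.5278 -0.2102  0.1074] yaw -0.6904 tilt [-0.0009  0.0005] F [ 0.5 -0.3 -6.6] T [-0.11  0.    0.62] gap 0.138 j [-0.52  0.4  -0.19  0.98 -0.    1.74]
```

>>> {"name": "send_rows", "arguments": {
  "commands": [
    [[0,0,-0.12,0,0,0,1],[0,0,-0.24,0,0,-0.2,1],[0,0,-0.36,0,0,-0.5,1],[0,0,-0.48,0,0,-0.8,1],[0,0,-0.6,0,0,-1.1,1],[0,0,-0.72,0,0,-1.4,1],[0,0,-0.84,0,0,-1.7,1],[0,0,-0.96,0,0,-2.0,1],[0,0,-1.08,0,0,-2.3,1]]
  ]
}}

```text
time: 4.9
ee_pos: [0.5274, -0.21, 0.1091]
orientation: [-3.078, -0.62, 0.003]
ft_force: [1.0, 0.5, -12.7]
finger_gap: 0.144
```

```bash
python3 mv.py;  python3 - <<'E'
from rig import *;import cv2
for n,r in(('side',(270,130,120,90)),):
    im=snapshot(n)[:,:,::-1];x,y,w,h=r
    cv2.imwrite(f'pics/{n}2.png',cv2.resize(im[y:y+h,x:x+w],None,fx=6,fy=6,interpolation=cv2.INTER_CUBIC))
E
```

```text
t 4.9 p [ 0.5274 -0.21    0.1091] yaw 0.3973 tilt [-0.002   0.0013] F [  1.    0.5 -12.7] T [-0.02 -0.27 -0.7 ] gap 0.144 j [-0.52  0.4  -0.18  0.99  0.    0.65]
```

View pics/side2.png

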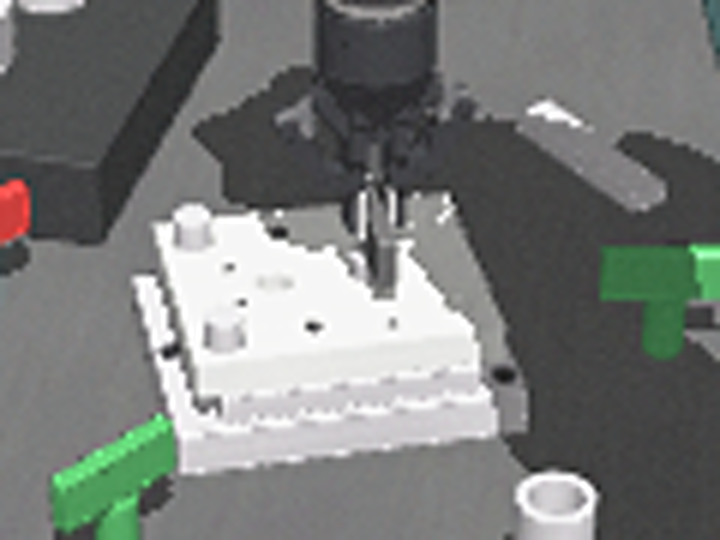

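The bar turned with the gripper (bar end now at crop (380,275)), and the plate still sits on its risers. The pull is 13 N, so I'll continue.

>>> {"name": "send_rows", "arguments": {
  "commands": [
    [[0,0,0.12,0,0,0,1],[0,0,0.24,0,0,-0.2,1],[0,0,0.36,0,0,-0.5,1],[0,0,0.48,0,0,-0.8,1],[0,0,0.6,0,0,-1.1,1],[0,0,0.72,0,0,-1.4,1],[0,0,0.84,0,0,-1.7,1],[0,0,0.96,0,0,-2.0,1],[0,0,1.08,0,0,-2.3,1],[0,0,1.2,0,0,-2.6,1],[0,0,1.32,0,0,-2.9,1]]
  ]
}}

```text
time: 6.05
ee_pos: [0.5274, -0.21, 0.1121]
orientation: [2.805, -1.414, -0.004]
ft_force: [0.4, -0.8, -13.8]
finger_gap: 0.137
```

```bash
python3 mv.py
```

```text
t 6.05 p [ 0.5274 -0.21    0.1121] yaw -0.9338 tilt [-0.002  0.001] F [  0.4  -0.8 -13.8] T [-0.16  0.03  0.51] gap 0.137 j [-0.52  0.4  -0.18  1.   -0.    1.98]
```

>>> {"name": "send_rows", "arguments": {
  "commands": [
    [[0,0,-0.12,0,0,0,1],[0,0,-0.24,0,0,-0.2,1],[0,0,-0.36,0,0,-0.5,1],[0,0,-0.48,0,0,-0.8,1],[0,0,-0.6,0,0,-1.1,1],[0,0,-0.72,0,0,-1.4,1],[0,0,-0.84,0,0,-1.7,1],[0,0,-0.96,0,0,-2.0,1],[0,0,-1.08,0,0,-2.3,1],[0,0,-1.2,0,0,-2.6,1],[0,0,-1.32,0,0,-2.9,1]]
  ]
}}

```text
time: 7.15
ee_pos: [0.5275, -0.21, 0.115]
orientation: [-3.079, -0.616, 0.002]
ft_force: [1.1, 0.1, -13.5]
finger_gap: 0.134
```

```bash
python3 mv.py;  python3 - <<'E'
from rig import *;import cv2
for n,r in(('side',(270,130,120,90)),):
    im=snapshot(n)[:,:,::-1];x,y,w,h=r
    cv2.imwrite(f'pics/{n}3.png',cv2.resize(im[y:y+h,x:x+w],None,fx=6,fy=6,interpolation=cv2.INTER_CUBIC))
E
```

```text
t 7.15 p [ 0.5275 -0.21    0.115 ] yaw 0.3948 tilt [-0.0018  0.0012] F [  1.1   0.1 -13.5] T [-0.04 -0.27 -0.69] gap 0.134 j [-0.52  0.4  -0.17  1.    0.    0.65]
```

View pics/side3.png

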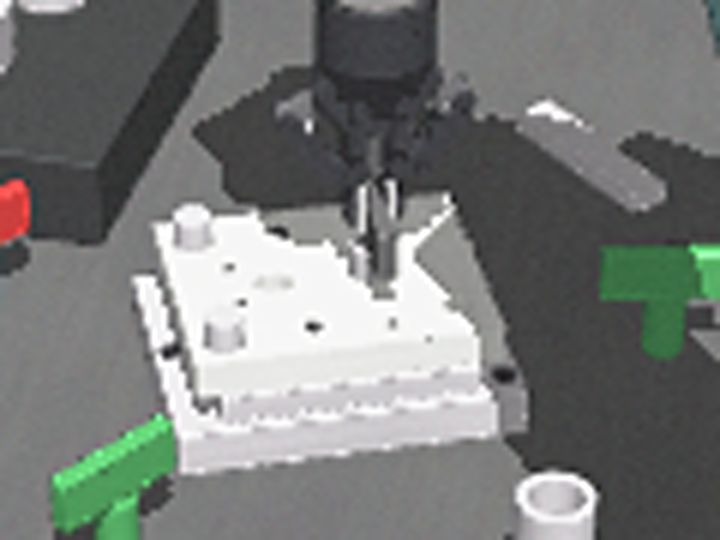

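The bar's foot edge looks unmoved although the tool rose 6 mm. I'll check for slip.

```bash
python3 - <<'E'
import cv2,numpy as np
from h import *
a=cv2.imread('pics/side2.png');b=cv2.imread('pics/side3.png')
c=np.hstack([a[150:330,280:480],b[150:330,280:480]]);cv2.imwrite('pics/cmp.png',cv2.resize(c,None,fx=2,fy=2))
for z in(0,.002,.008):
    P=box(.5278,-.2105,.396,.014,.09,.094+z,.13+z)
    print(z,((proj('side',P)-[270,130]+.5)*6).round(0).tolist())
E
```

```text
0 [[367.0, 217.0], [347.0, 220.0], [381.0, 296.0], [402.0, 293.0], [368.0, 171.0], [347.0, 174.0], [382.0, 249.0], [404.0, 246.0]]
0.002 [[367.0, 214.0], [347.0, 217.0], [381.0, 293.0], [403.0, 290.0], [368.0, 168.0], [347.0, 171.0], [382.0, 246.0], [404.0, 243.0]]
0.008 [[368.0, 207.0], [347.0, 209.0], [381.0, 285.0], [403.0, 282.0], [368.0, 161.0], [347.0, 163.0], [382.0, 238.0], [404.0, 235.0]]
```

View pics/cmp.png

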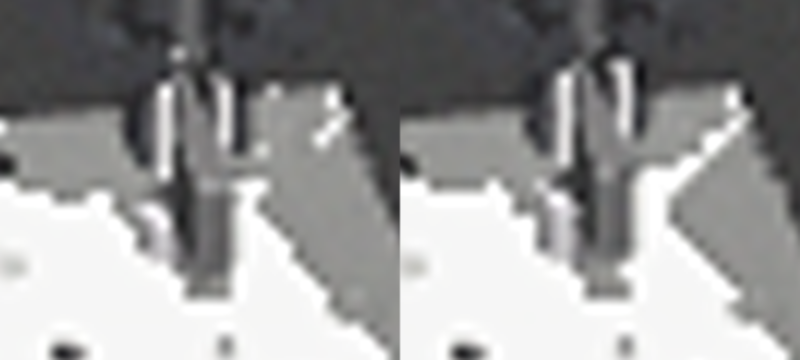

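```bash
python3 - <<'E'
import cv2,numpy as np
for f in('2','3'):
    a=cv2.imread(f'pics/side{f}.png',0);n=cv2.resize(a,(120,90),interpolation=cv2.INTER_AREA)
    print(f);print(n[20:52,55:72])
E
```

```text
2
[[ 62  70  68  53  65  65  59  48  48  48  54  50  48  54  59  62  45]
 [ 53  65  68  53  50  47  51  49  62  52  57  65  65  62  56  51  57]
 [ 62  52  64  58  66  63  57  60  68  66  59  66  71  78  55  51  52]
 [ 64  51  47  56  68  67  64  64  68  56  56  67  66  67  50  61  49]
 [ 69  55  42  57  67  68  80  96  71  46  56  70  70  60  71  70  56]
 [ 66  53  47  58  68  70  86 103  71  43  54  68  70  73  78  77  65]
 [ 65  51  44  56  65  67  86 102  72  43  48  49  49  70  72  70  68]
 [ 76  73  48  42  44  49  85 102  71  48  62  48  48  68  65  69  70]
 [ 74  77  62  50  59  51  88 102  84  58  68  63  65  67  62  65  64]
 [ 66  63  63  65  67  79 153 107  91  46  63  68  69  68  65  65  56]
 [ 68  67  63  66  65  63  92  75  62  56  66  65  64  64  63  63  62]
 [ 66  64  65  62  64  78 115  90  48 112 110  50  53  62  68  63  62]
 [ 63  59  57  49  94 210 116 119  43 106 195  52  56 100 170 108 104]
 [ 68  59  45  52 118 213 105 124  79 103 208  72 100 148 161 145 146]
 [129 115  49  60 120 205 102 124 122 107 203  74 106 153 151 152 151]
 [153 124  45  63 127 207 118 126
[... 2749 characters left out ...]
144 135 191 213 131  66 106 101 112 211 252 240 143 141 148]
 [249 242 231 137 168 193 105  61 105 101 111 209 251 241 149 136 146]
 [247 252 239 131 165 193 122  63 104  98 106 207 250 251 234 151 138]
 [246 250 238 136 165 190 128  91 106  95 107 204 249 249 252 234 151]
 [246 247 248 228 203 191 126 122 121 118 157 232 249 247 247 252 235]
 [246 246 247 249 248 235 148 137 144 161 236 252 247 246 246 247 252]
 [246 246 246 247 248 251 233 146 139 144 185 246 249 246 246 246 247]
 [246 246 246 246 246 250 242 150 142 142 162 242 249 246 245 245 246]
 [246 246 246 246 246 246 247 240 240 239 240 247 246 245 245 245 246]
 [245 245 245 246 245 246 246 249 249 250 251 247 246 246 245 245 246]]
```

There is no slip: the bar's lower edge went up about 1.6 px, which is roughly 6 mm, and the light patch under it is only its shadow. I'll continue the strokes.

>>> {"name": "send_rows", "arguments": {
  "commands": [
    [[0,0,0.12,0,0,0,1],[0,0,0.24,0,0,-0.2,1],[0,0,0.36,0,0,-0.5,1],[0,0,0.48,0,0,-0.8,1],[0,0,0.6,0,0,-1.1,1],[0,0,0.72,0,0,-1.4,1],[0,0,0.84,0,0,-1.7,1],[0,0,0.96,0,0,-2.0,1],[0,0,1.08,0,0,-2.3,1],[0,0,1.2,0,0,-2.6,1],[0,0,1.32,0,0,-2.9,1]]
  ]
}}

```text
time: 8.3
ee_pos: [0.5275, -0.2101, 0.118]
orientation: [2.804, -1.417, -0.003]
ft_force: [1.0, -0.5, -14.9]
finger_gap: 0.136
```

>>> {"name": "send_rows", "arguments": {
  "commands": [
    [[0,0,-0.12,0,0,0,1],[0,0,-0.24,0,0,-0.2,1],[0,0,-0.36,0,0,-0.5,1],[0,0,-0.48,0,0,-0.8,1],[0,0,-0.6,0,0,-1.1,1],[0,0,-0.72,0,0,-1.4,1],[0,0,-0.84,0,0,-1.7,1],[0,0,-0.96,0,0,-2.0,1],[0,0,-1.08,0,0,-2.3,1],[0,0,-1.2,0,0,-2.6,1],[0,0,-1.32,0,0,-2.9,1]]
  ]
}}

```text
time: 9.4
ee_pos: [0.5275, -0.2101, 0.1209]
orientation: [-3.08, -0.613, 0.002]
ft_force: [0.9, 0.3, -14.9]
finger_gap: 0.141
```

```bash
python3 mv.py
```

```text
t 9.4 p [ 0.5275 -0.2101  0.1209] yaw 0.3928 tilt [-0.0016  0.0011] F [  0.9   0.3 -14.9] T [-0.03 -0.19 -0.7 ] gap 0.141 j [-0.52  0.39 -0.16  1.02  0.    0.66]
```

>>> {"name": "send_rows", "arguments": {
  "commands": [
    [[0,0,0.12,0,0,0,1],[0,0,0.24,0,0,-0.2,1],[0,0,0.36,0,0,-0.5,1],[0,0,0.48,0,0,-0.8,1],[0,0,0.6,0,0,-1.1,1],[0,0,0.72,0,0,-1.4,1],[0,0,0.84,0,0,-1.7,1],[0,0,0.96,0,0,-2.0,1],[0,0,1.08,0,0,-2.3,1],[0,0,1.2,0,0,-2.6,1],[0,0,1.32,0,0,-2.9,1]]
  ]
}}

```text
time: 10.5
ee_pos: [0.5275, -0.2101, 0.1238]
orientation: [2.804, -1.417, -0.003]
ft_force: [0.1, -1.1, -13.5]
finger_gap: 0.136
```

>>> {"name": "send_rows", "arguments": {
  "commands": [
    [[0,0,-0.12,0,0,0,1],[0,0,-0.24,0,0,-0.2,1],[0,0,-0.36,0,0,-0.5,1],[0,0,-0.48,0,0,-0.8,1],[0,0,-0.6,0,0,-1.1,1],[0,0,-0.72,0,0,-1.4,1],[0,0,-0.84,0,0,-1.7,1],[0,0,-0.96,0,0,-2.0,1],[0,0,-1.08,0,0,-2.3,1],[0,0,-1.2,0,0,-2.6,1],[0,0,-1.32,0,0,-2.9,1]]
  ]
}}

```text
time: 11.6
ee_pos: [0.5276, -0.2101, 0.1268]
orientation: [-3.08, -0.613, 0.002]
ft_force: [1.4, 1.1, -14.6]
finger_gap: 0.136
```

```bash
python3 mv.py;  python3 - <<'E'
from rig import *;import cv2
for n,r in(('side',(270,130,120,90)),):
    im=snapshot(n)[:,:,::-1];x,y,w,h=r
    cv2.imwrite(f'pics/{n}4.png',cv2.resize(im[y:y+h,x:x+w],None,fx=6,fy=6,interpolation=cv2.INTER_CUBIC))
E
```

```text
t 11.6 p [ 0.5276 -0.2101  0.1268] yaw 0.3929 tilt [-0.0015  0.0009] F [  1.4   1.1 -14.6] T [-0.12 -0.32 -0.51] gap 0.136 j [-0.52  0.39 -0.15  1.03  0.    0.66]
```

View pics/side4.png

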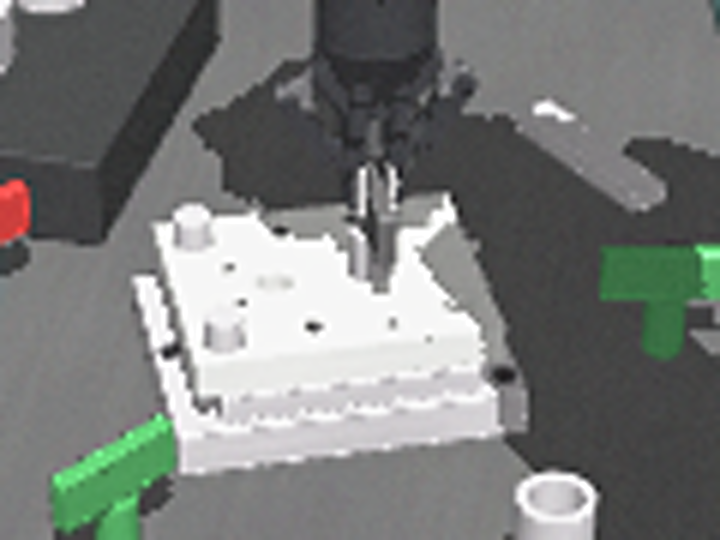

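The plate is still down and the pin is rising. Three more strokes.

>>> {"name": "send_rows", "arguments": {
  "commands": [
    [[0,0,0.12,0,0,0,1],[0,0,0.24,0,0,-0.2,1],[0,0,0.36,0,0,-0.5,1],[0,0,0.48,0,0,-0.8,1],[0,0,0.6,0,0,-1.1,1],[0,0,0.72,0,0,-1.4,1],[0,0,0.84,0,0,-1.7,1],[0,0,0.96,0,0,-2.0,1],[0,0,1.08,0,0,-2.3,1],[0,0,1.2,0,0,-2.6,1],[0,0,1.32,0,0,-2.9,1]]
  ]
}}

```text
time: 12.75
ee_pos: [0.5281, -0.2104, 0.1308]
orientation: [2.802, -1.42, 0.0]
ft_force: [-1.3, 0.4, -2.6]
finger_gap: 0.14
```

>>> {"name": "send_rows", "arguments": {
  "commands": [
    [[0,0,-0.12,0,0,0,1],[0,0,-0.24,0,0,-0.2,1],[0,0,-0.36,0,0,-0.5,1],[0,0,-0.48,0,0,-0.8,1],[0,0,-0.6,0,0,-1.1,1],[0,0,-0.72,0,0,-1.4,1],[0,0,-0.84,0,0,-1.7,1],[0,0,-0.96,0,0,-2.0,1],[0,0,-1.08,0,0,-2.3,1],[0,0,-1.2,0,0,-2.6,1],[0,0,-1.32,0,0,-2.9,1]]
  ]
}}

```text
time: 13.85
ee_pos: [0.5282, -0.2104, 0.1336]
orientation: [3.081, 0.612, 0.0]
ft_force: [-0.9, 0.7, -3.8]
finger_gap: 0.136
```

>>> {"name": "send_rows", "arguments": {
  "commands": [
    [[0,0,0.12,0,0,0,1],[0,0,0.24,0,0,-0.2,1],[0,0,0.36,0,0,-0.5,1],[0,0,0.48,0,0,-0.8,1],[0,0,0.6,0,0,-1.1,1],[0,0,0.72,0,0,-1.4,1],[0,0,0.84,0,0,-1.7,1],[0,0,0.96,0,0,-2.0,1],[0,0,1.08,0,0,-2.3,1],[0,0,1.2,0,0,-2.6,1],[0,0,1.32,0,0,-2.9,1]]
  ]
}}

```text
time: 14.95
ee_pos: [0.5282, -0.2104, 0.1365]
orientation: [2.802, -1.42, 0.001]
ft_force: [0.2, 1.2, -5.2]
finger_gap: 0.136
```

```bash
python3 mv.py
```

```text
t 14.95 p [ 0.5282 -0.2104  0.1365] yaw -0.938 tilt [ 0.0003 -0.0002] F [ 0.2  1.2 -5.2] T [ 0.05  0.03 -0.01] gap 0.136 j [-0.52  0.38 -0.14  1.05 -0.    1.99]
```

It's loose: 5 N is just the pin's weight, and there is no torque. Lifting clear.

>>> {"name": "send_rows", "arguments": {
  "commands": [
    [[0,0,0,0,0,-3,1],[0,0,0,0,0,-6,1],[0,0,0,0,0,-15,1],[0,0,0,0,0,-40,1],[0,0,0,0,0,-70,1],[0,0,0,0,0,-95,1],[0,0,0,0,0,-110,1],[0,0,0,0,0,-110,1]]
  ]
}}

```text
time: 15.75
ee_pos: [0.5289, -0.2108, 0.2488]
orientation: [2.81, -1.403, 0.006]
ft_force: [0.1, -0.1, -4.6]
finger_gap: 0.138
```

```bash
python3 mv.py .5635 .197 .247 .055;  python3 - <<'E'
from rig import *;import cv2
for n,r in(('side',(250,100,140,110)),):
    im=snapshot(n)[:,:,::-1];x,y,w,h=r
    cv2.imwrite(f'pics/{n}5.png',cv2.resize(im[y:y+h,x:x+w],None,fx=5,fy=5,interpolation=cv2.INTER_CUBIC))
E
```

```text
t 15.75 p [ 0.5289 -0.2108  0.2488] yaw -0.9263 tilt [ 0.0034 -0.002 ] F [ 0.1 -0.1 -4.6] T [-0.02 -0.    0.  ] gap 0.138 j [-0.52  0.33  0.1   1.34 -0.    1.97]
t 15.75 w [ 4.000e-04 -4.100e-03 -9.813e-01] d [-305.2 -272.7    1.1] F [ 0.1 -0.1 -4.6] T [-0.02 -0.    0.  ] gap 0.138
```

View pics/side5.png

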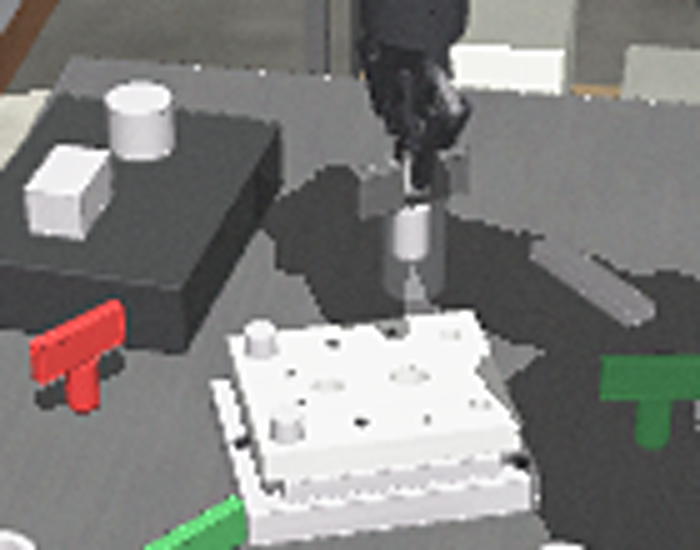

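>>> {"name": "send_rows", "arguments": {
  "commands": [
    [[0,0,-0.07,-22,-19,0,1],[0,0,-0.18,-55,-49,0,1],[0,0,-0.28,-86,-77,0,1],[0,0,-0.38,-118,-105,0,1],[0,0,-0.48,-150,-134,0,1],[0,0,-0.59,-182,-163,0,1],[0,0,-0.69,-214,-191,0,1],[0,0,-0.79,-246,-220,0,1],[0,0,-0.88,-276,-247,0,1],[0,0,-0.95,-296,-265,0,1],[0,0,-0.981,-305,-273,0,1],[0,0,-0.981,-305,-273,0,1]]
  ]
}}

```text
time: 17.0
ee_pos: [0.563, 0.1985, 0.2452]
orientation: [3.14, 0.088, -0.002]
ft_force: [-1.1, -1.0, -5.2]
finger_gap: 0.14
```

>>> {"name": "send_rows", "arguments": {
  "commands": [
    [[0,0,0,0,0,40,1],[0,0,0,0,0,80,1],[0,0,0,0,0,100,1],[0,0,0,0,0,100,1],[0,0,0,0,0,100,1]]
  ]
}}

```text
time: 17.5
ee_pos: [0.5636, 0.1965, 0.1469]
orientation: [3.14, 0.082, 0.0]
ft_force: [0.2, -0.3, -3.8]
finger_gap: 0.136
```

```bash
python3 mv.py .5635 .197 .13 .055;  python3 - <<'E'
from rig import *;import cv2
for n,r in(('side',(240,190,100,90)),('top',(215,140,80,80))):
    im=snapshot(n)[:,:,::-1];cv2.imwrite(f'pics/{n}6f.png',im);x,y,w,h=r
    cv2.imwrite(f'pics/{n}6.png',cv2.resize(im[y:y+h,x:x+w],None,fx=7,fy=6.5,interpolation=cv2.INTER_CUBIC))
E
```

```text
t 17.5 p [0.5636 0.1965 0.1469] yaw 0.0524 tilt [ 0.0001 -0.0002] F [ 0.2 -0.3 -3.8] T [-0.03 -0.06 -0.03] gap 0.136 j [ 0.2   0.42 -0.04  1.11 -0.    1.72]
t 17.5 w [ 0.0002 -0.0001 -0.0026] d [-0.  -0.5 16.9] F [ 0.2 -0.3 -3.8] T [-0.03 -0.06 -0.03] gap 0.136
```

View pics/side6.png

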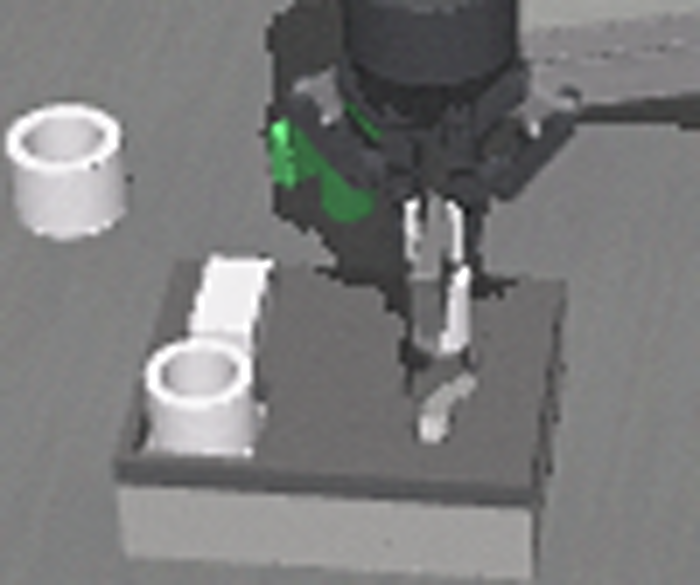

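View pics/top6.png

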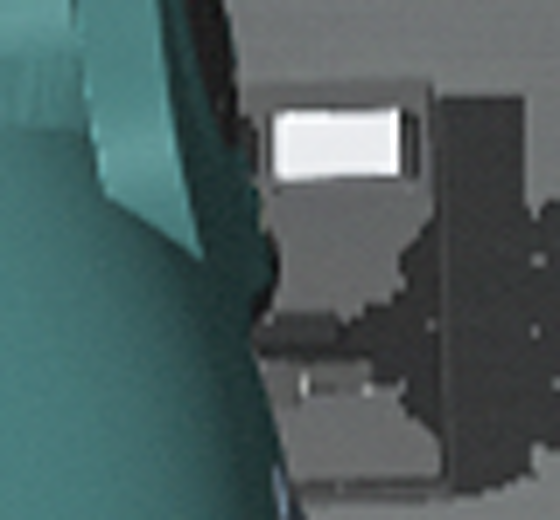

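Pin upright over the slot in the side view. I'll refine the slot's position by overlaying its modelled outline on the first pictures.

```bash
cat > ov.py <<'E'
from h import *
import sys
x,y,a=map(float,sys.argv[1:4])
out=[]
for n,(X,Y,w,h) in(('top',(230,182,42,30)),('side',(290,232,28,30))):
    f=14
    im=cv2.imread(f'pics/{n}0.png')[Y:Y+h,X:X+w];im=cv2.resize(im,None,fx=f,fy=f,interpolation=cv2.INTER_NEAREST)
    im=cv2.convertScaleAbs(im,alpha=1.0)
    for P,c in((box(x,y,a,.018,.095,.066,.066)[:4],(0,0,255)),(box(x,y,a,.033,.033,.066,.066)[:4],(0,255,255)),(box(x,y,a,.018,.095,.05,.05)[:4],(255,0,0))):
        p=(proj(n,P)-[X,Y]+.5)*f
        cv2.polylines(im,[np.round(p*16).astype(np.int32)],True,c,1,cv2.LINE_AA,4)
    out.append(im)
h=max(o.shape[0] for o in out);out=[cv2.copyMakeBorder(o,0,h-o.shape[0],0,0,0) for o in out]
o=np.hstack(out);s=min(1,800/o.shape[1]);cv2.imwrite(sys.argv[4],cv2.resize(o,None,fx=s,fy=s,interpolation=cv2.INTER_AREA));print(o.shape)
E
python3 ov.py .5635 .197 .055 pics/ov1.png
```

```text
(420, 980, 3)
```

View pics/ov1.png

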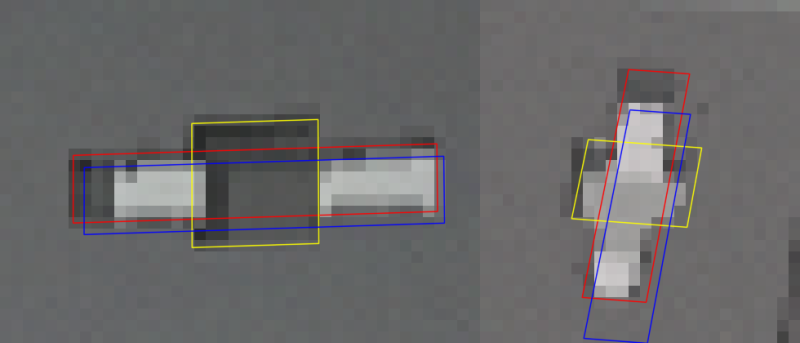

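```bash
cat > sl.py <<'E'
from h import *
np.set_printoptions(linewidth=220)
I={n:cv2.cvtColor(cv2.imread(f'pics/{n}0.png'),cv2.COLOR_BGR2GRAY).astype(float) for n in('top','side')}
roi={'top':(232,184,40,24),'side':(295,234,20,28)}
M={}
for n,(x,y,w,h) in roi.items():
    g=I[n][y:y+h,x:x+w];med=np.median(g);print(n,med);print(g.astype(int))
    M[n]=np.clip((np.abs(g-med)-6)/14,0,1)
    # close interior (well floor may equal foam grey)
    b=cv2.morphologyEx((M[n]>.5).astype(np.uint8),cv2.MORPH_CLOSE,np.ones((9,9)))
    cnt,_=cv2.findContours((M[n]>.3).astype(np.uint8),cv2.RETR_EXTERNAL,cv2.CHAIN_APPROX_NONE)
    f=np.zeros((h,w),np.uint8);cv2.drawContours(f,[max(cnt,key=cv2.contourArea)],-1,1,-1)
    M[n]=np.where(f>0,np.maximum(M[n],cv2.erode(f,np.ones((3,3)))),0)
def cov(n,q):
    return np.maximum(hull_cov(n,box(*q,.018,.095,.066,.066)[:4],roi[n]),hull_cov(n,box(*q,.033,.033,.066,.066)[:4],roi[n]))
for use in(('top',),('side',),('top','side')):
    f=lambda q:sum(((cov(n,q)-M[n])**2).sum() for n in use)
    b=min((minimize(f,[.563+dx,.197+dy,.055],method='Nelder-Mead',options=dict(xatol=1e-5)) for dx in(-.002,0,.003) for dy in(-.002,.002)),key=lambda m:m.fun)
    print(use,b.x,b.fun)
E
python3 sl.py
```

```text
top 98.0
[[100  98 100  99  99  98 101  97  97  98  96  98  96  96 100  97  95  98  96  97  99  97  95  97  96  98  97  95  97  97  95  97  95  96  97  97  94  97  95  94]
 [ 98 100  97 101  99  97  97  98  98  98  95  97  97  99 101  96  99  99  96  97  97  98  94  94  97  96  99  95 100  96  94  95  97  96  96  95  96  95  95  96]
 [ 98 100  98  98  98 100  97 100  96  96  99  95  98  97  98  96  99  97  96  96  98  96  98  98  98  97  98  98  96  97  96  94  95  98  97  96  96  95  95  97]
 [ 99  98 101  99  97 100 100  98  98 100  98 100  99  99  96  96  99  99  97  97  97 100  96  98  98  97  96  97  94  97  96  98  96  95  96  95  96  96  95  96]
 [100  99  99  99  99  98  99  97  98  99  99  97  98  99  96  99  97  97  99  98  99  99  95  98  99  96  97  99  97  96  94  97  95  96  95  96  94  97  95  96]
 [100  97  98  99  99  97 102 100  98 101 100  99  98  96  99  97  97  97  95  96  98  96  98  96  98  97  95  97  97  97  96  97  98  94  97  95  98  96  96  93]
 [101 100  98  99  97 100  99  99  98  99  99 100  98  99 100  99  99  99 100  99  98  98  97  98 101  98  99  99
[... 4653 characters left out ...]
 109]
 [105 109 107 106  85 205 199 200 161 106 105 107 107 107 110 107 106 107 106 108]
 [107 107 107 107  95 161 181 179  86 106 106 107 106 108 108 109 107 106 108 107]
 [107 108 105 106 105 112 114 115 106 107 107 105 111 105 108 106 105 105 107 111]
 [105 109 104 107 106 106 109 107 104 111 108 105 106 110 108 106 111 107 106 109]
 [107 107 107 106 109 108 106 106 109 107 105 107 106 109 107 108 107 109 105 108]
 [106 109 107 111 107 105 107 108 105 106 106 107 106 107 109 106 113 108 105 109]]
('top',) [0.56450059 0.19734894 0.05900749] 15.710304727359693
('side',) [0.56620954 0.19601688 0.05686909] 15.040213448660715
('top', 'side') [0.56536306 0.19714266 0.05832643] 35.72139568718113
```

```bash
python3 - <<'E'
from h import *
np.set_printoptions(linewidth=220)
g=cv2.imread('pics/side6f.png',0);print(g[218:248,292:314].astype(int))
t=np.linspace(0,6.28,40)
for fz in(.088,.089,.090):
    for x,y in((.5636,.1965),):
        c=lambda z,r:np.c_[x+r*np.cos(t),y+r*np.sin(t),0*t+z]
        p=proj('side',c(fz+.02,.014));q=proj('side',c(fz,.010)); r=proj('side',c(fz+.004,.014))
        b=proj('side',box(x,y,.0524,.014,.09,fz+.045,fz+.081))
        print(fz,'shank cols at +20mm',p[:,0].min(),p[:,0].max(),'row',p[:,1].mean(),'foot row max',max(q[:,1].max(),r[:,1].max()),b.round(1).tolist())
E
```

```text
[[ 70  54  66  67  68  69  63  53  61  65  69  65  66  69  68  71  63  66  66  69  73  63]
 [ 73  70  69  57  68  80  68  48  58  98  64  65  64  67  65  66  69  68  62  59  65  66]
 [ 83  70  67  64  69  65  64 116  49 107 129  59  54  55  73  64  67  68 107  66  63  93]
 [ 88  73  68  69  46  75 248 209  42 135 132 122 225  61  54  56  55  68 130 122 121 121]
 [ 85  70  70  64  62  63 229 143  51 138 129 113 190 217  33  47  60  66 128 126 121 124]
 [ 70  68  69  67  64  76 224 128  56 134 129 110 180 223  67  62  63 124 123 122 125 121]
 [ 69  71  70  67  69  97 222 172  97 132 131 128 143 221  69  64  58 128 124 124 125 122]
 [ 70  70  64  68  67  82 230 173 105 130 129 129 139 223  80  62  66 127 123 124 123 121]
 [ 70  68  65  63  65  72 184 182 132 130 129 126 138 222  73  63  86 125 126 123 124 123]
 [ 70  69  65  71  63  71 179 122 126 129 132 129 142 221  68  60  96 128 124 122 121 127]
 [ 70  68  68  65  65  73 183 117 130 131 130 104 140 223  79  61 113 126 125 123 124 125]
 [ 68  67  68  68  66  73 164 162 132 131 129  85 149 224  83  63  69 130 122 126 125 127]
 [ 68  6
[... 1664 characters left out ...]
6109536148 307.2813133719171 row 237.80744521407922 foot row max 244.5142286782406 [[306.8, 223.0], [302.5, 222.7], [298.5, 241.4], [303.0, 241.7], [306.6, 214.4], [302.3, 214.1], [298.2, 232.7], [302.7, 233.0]]
0.089 shank cols at +20mm 298.562851148413 307.27605081275806 row 237.57586527342755 foot row max 244.28595906506632 [[306.8, 222.8], [302.5, 222.5], [298.5, 241.1], [303.0, 241.5], [306.6, 214.2], [302.3, 213.9], [298.2, 232.4], [302.7, 232.7]]
0.09 shank cols at +20mm 298.5540841417742 307.270783924373 row 237.34409975271137 foot row max 244.0575071698411 [[306.8, 222.5], [302.5, 222.2], [298.5, 240.9], [303.0, 241.2], [306.6, 214.0], [302.3, 213.7], [298.2, 232.2], [302.7, 232.5]]
```

Comparing the held pin in the side picture with its predicted outline gives agreement to about 0.5 px. The bias-corrected slot target is about (0.5647, 0.1978), yaw 0.058. Entering the well slowly.

>>> {"name": "send_rows", "arguments": {
  "commands": [
    [[0,0,-0.006,1.2,-1.2,5,1],[0,0,-0.006,1.2,-1.2,15,1],[0,0,-0.006,1.2,-1.2,22,1],[0,0,-0.006,1.2,-1.2,26,1],[0,0,-0.006,1.2,-1.2,30,1],[0,0,-0.006,1.2,-1.2,34,1],[0,0,-0.006,1.2,-1.2,34,1]]
  ]
}}

```text
time: 18.3
ee_pos: [0.5643, 0.1986, 0.1118]
orientation: [3.14, 0.094, -0.001]
ft_force: [0.5, 0.4, -4.3]
finger_gap: 0.139
```

```bash
python3 mv.py
```

```text
t 18.3 p [0.5643 0.1986 0.1118] yaw 0.06 tilt [-0.0006 -0.0002] F [ 0.5  0.4 -4.3] T [-0.03 -0.    0.02] gap 0.139 j [ 0.2   0.45 -0.1   1.03 -0.    1.71]
```

>>> {"name": "send_rows", "arguments": {
  "commands": [
    [[0,0,0,0,0,10,1],[0,0,0,0,0,18,1],[0,0,0,0,0,24,1],[0,0,0,0,0,28,1],[0,0,0,0,0,28,1]]
  ]
}}

```text
time: 18.8
ee_pos: [0.5642, 0.1986, 0.0836]
orientation: [3.14, 0.094, -0.002]
ft_force: [1.1, -0.0, -4.8]
finger_gap: 0.135
```

```bash
python3 mv.py .5647 .1978 .075 .058
```

```text
t 18.8 p [0.5642 0.1986 0.0836] yaw 0.06 tilt [-0.001  -0.0002] F [ 1.1 -0.  -4.8] T [-0.04 -0.05 -0.02] gap 0.135 j [ 0.2   0.47 -0.15  0.96 -0.    1.71]
t 18.8 w [0.0001 0.001  0.002 ] d [0.5 0.8 8.6] F [ 1.1 -0.  -4.8] T [-0.04 -0.05 -0.02] gap 0.135
```

>>> {"name": "send_rows", "arguments": {
  "commands": [
    [[0,0,0,0.3,0.5,2,1],[0,0,0,0.3,0.5,4,1],[0,0,0,0.3,0.5,5.5,1],[0,0,0,0.3,0.5,7,1],[0,0,0,0.3,0.5,8,1]]
  ]
}}

```text
time: 19.3
ee_pos: [0.5647, 0.1982, 0.0763]
orientation: [-3.14, -0.094, 0.0]
ft_force: [-3.5, -0.3, 3.0]
finger_gap: 0.136
```

```bash
python3 mv.py;  python3 - <<'E'
from rig import *;import cv2
for n,r in(('side',(240,190,100,90)),):
    im=snapshot(n)[:,:,::-1];x,y,w,h=r
    cv2.imwrite(f'pics/{n}7.png',cv2.resize(im[y:y+h,x:x+w],None,fx=7,fy=6.5,interpolation=cv2.INTER_CUBIC))
E
```

```text
t 19.3 p [0.5647 0.1982 0.0763] yaw 0.0601 tilt [-0.0001  0.0001] F [-3.5 -0.3  3. ] T [0.05 0.68 0.12] gap 0.136 j [ 0.2   0.47 -0.16  0.94  0.    1.71]
```

View pics/side7.png

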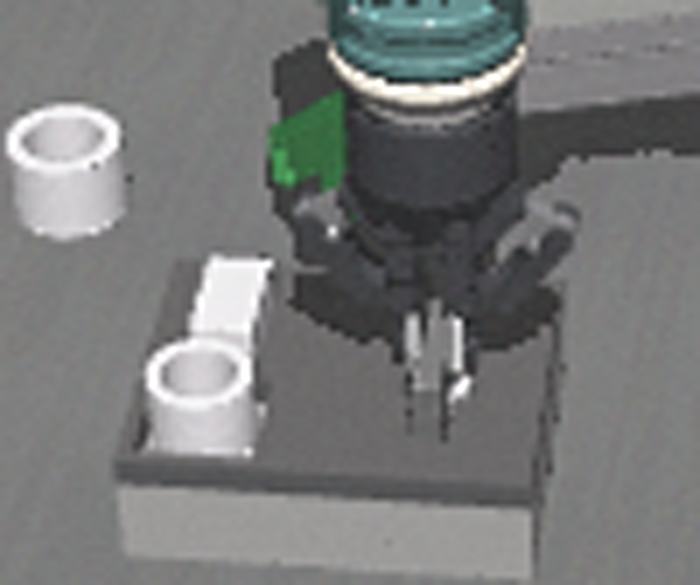

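>>> {"name": "send_rows", "arguments": {
  "commands": [
    [[0,0,0,-0.8,0,0,1],[0,0,0,-0.8,0,0,1],[0,0,0,-0.8,0,0,1]]
  ]
}}

```text
time: 19.65
ee_pos: [0.5642, 0.1982, 0.0764]
orientation: [-3.14, -0.094, -0.001]
ft_force: [-0.0, 0.5, -2.4]
finger_gap: 0.137
```

```bash
python3 mv.py
```

```text
t 19.65 p [0.5642 0.1982 0.0764] yaw 0.06 tilt [0.0004 0.0001] F [-0.   0.5 -2.4] T [ 0.18 -0.11  0.07] gap 0.137 j [ 0.2   0.47 -0.16  0.94  0.    1.71]
```

The rubbing eased after 0.8 mm toward -x. Continuing down through the lips.

>>> {"name": "send_rows", "arguments": {
  "commands": [
    [[0,0,0,-0.2,0,1.5,1],[0,0,0,-0.2,0,3,1],[0,0,0,-0.2,0,4.5,1],[0,0,0,-0.2,0,6,1],[0,0,0,-0.2,0,6,1]]
  ]
}}

```text
time: 20.15
ee_pos: [0.564, 0.1981, 0.07]
orientation: [3.14, 0.094, 0.0]
ft_force: [2.4, 0.7, -3.7]
finger_gap: 0.137
```

```bash
python3 mv.py
```

```text
t 20.15 p [0.564  0.1981 0.07  ] yaw 0.06 tilt [ 0. -0.] F [ 2.4  0.7 -3.7] T [ 0.06 -0.61  0.17] gap 0.137 j [ 0.2   0.48 -0.17  0.93 -0.    1.71]
```

>>> {"name": "send_rows", "arguments": {
  "commands": [
    [[0,0,0,0.3,0,0,0.3],[0,0,0,0.3,0,0,0.3],[0,0,0,0.3,0,0,0.3],[0,0,0,0.3,0,0,0.3],[0,0,0,0.3,0,-10,0.3],[0,0,0,0.3,0,-30,0.3],[0,0,0,0.3,0,-30,1],[0,0,0,0.3,0,-30,1],[0,0,0,0.3,0,-30,1],[0,0,0,0.3,0,-30,1],[0,0,0,0.3,0,-30,1]]
  ],
  "newtons": 40
}}

```text
time: 21.25
ee_pos: [0.5639, 0.1981, 0.0999]
orientation: [3.14, 0.094, -0.001]
ft_force: [-0.1, -0.5, -0.5]
finger_gap: -0.005
```

```bash
python3 mv.py;  python3 - <<'E'
from rig import *;import cv2
for n,r in(('side',(240,190,100,90)),):
    im=snapshot(n)[:,:,::-1];cv2.imwrite(f'pics/{n}8f.png',im);x,y,w,h=r
    cv2.imwrite(f'pics/{n}8.png',cv2.resize(im[y:y+h,x:x+w],None,fx=7,fy=6.5,interpolation=cv2.INTER_CUBIC))
E
```

```text
t 21.25 p [0.5639 0.1981 0.0999] yaw 0.06 tilt [-0.0008 -0.0002] F [-0.1 -0.5 -0.5] T [-0.01  0.04  0.04] gap -0.005 j [ 0.2   0.45 -0.12  1.   -0.    1.71]
```

View pics/side8.png

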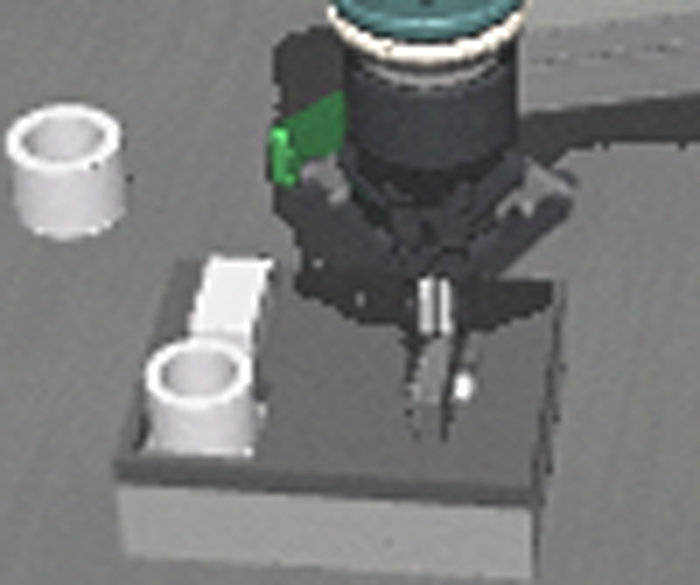

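The pin stands upright in the slot and the shut fingers are centred over the bar. Pressing in small steps.

>>> {"name": "send_rows", "arguments": {
  "commands": [
    [[0,0,0,0,0,4,1],[0,0,0,0,0,6,1],[0,0,0,0,0,7,1],[0,0,0,0,0,8,1],[0,0,0,0,0,9,1],[0,0,0,0,0,10,1]]
  ]
}}

```text
time: 21.9
ee_pos: [0.5643, 0.1982, 0.0904]
orientation: [-3.14, -0.094, -0.001]
ft_force: [0.2, 0.7, 2.6]
finger_gap: 0.0
```

```bash
python3 mv.py
```

```text
t 21.9 p [0.5643 0.1982 0.0904] yaw 0.06 tilt [0.0004 0.0001] F [0.2 0.7 2.6] T [0.04 0.07 0.03] gap 0.0 j [ 0.2   0.46 -0.14  0.97 -0.    1.71]
```

>>> {"name": "send_rows", "arguments": {
  "commands": [
    [[0,0,0,0,0,0.7,1],[0,0,0,0,0,1.4,1],[0,0,0,0,0,2.1,1],[0,0,0,0,0,2.8,1]]
  ]
}}

```text
time: 22.3
ee_pos: [0.5642, 0.1981, 0.0875]
orientation: [-3.14, -0.094, -0.0]
ft_force: [-0.5, 0.1, 2.1]
finger_gap: 0.001
```

```bash
python3 mv.py
```

```text
t 22.3 p [0.5642 0.1981 0.0875] yaw 0.06 tilt [0.0001 0.    ] F [-0.5  0.1  2.1] T [-0.04  0.04  0.03] gap 0.001 j [ 0.2   0.46 -0.14  0.97 -0.    1.71]
```

>>> {"name": "send_rows", "arguments": {
  "commands": [
    [[0,0,0,0,0,0.5,1],[0,0,0,0,0,1.0,1],[0,0,0,0,0,1.5,1],[0,0,0,0,0,1.5,1]]
  ]
}}

```text
time: 22.7
ee_pos: [0.5642, 0.1981, 0.0861]
orientation: [-3.14, -0.094, -0.0]
ft_force: [-0.6, -0.1, 4.4]
finger_gap: 0.003
```

```bash
python3 mv.py
```

```text
t 22.7 p [0.5642 0.1981 0.0861] yaw 0.0599 tilt [0.0001 0.    ] F [-0.6 -0.1  4.4] T [-0.07  0.09  0.01] gap 0.003 j [ 0.2   0.46 -0.14  0.96  0.    1.71]
```

>>> {"name": "send_rows", "arguments": {
  "commands": [
    [[0,0,0,0,0,0.4,1],[0,0,0,0,0,0.8,1],[0,0,0,0,0,0.8,1]]
  ]
}}

```text
time: 23.0
ee_pos: [0.5644, 0.1982, 0.086]
orientation: [-3.14, -0.094, -0.002]
ft_force: [-2.4, -0.3, 14.3]
finger_gap: -0.003
```

```bash
python3 mv.py
```

```text
t 23.0 p [0.5644 0.1982 0.086 ] yaw 0.06 tilt [0.001  0.0001] F [-2.4 -0.3 14.3] T [-0.3   0.65  0.07] gap -0.003 j [ 0.2   0.46 -0.14  0.96 -0.    1.71]
```

The force rises steeply at tip height 86.0 mm, the home height, so the bar is on the floor. Retreating to look.

>>> {"name": "send_rows", "arguments": {
  "commands": [
    [[0,0,0,0,0,-5,1],[0,0,0,0,0,-40,1],[0,0,0,0,0,-80,1],[0,0,0,0,0,-120,1],[0,0,0,0,0,-160,1],[0,0,0,-20,50,-160,1],[0,0,0,-50,100,-160,1],[0,0,0,-80,150,-160,1],[0,0,0,-110,200,-160,1],[0,0,0,-140,250,-160,1],[0,0,0,-160,300,-160,1],[0,0,0,-160,300,-160,1]]
  ]
}}

```text
time: 24.2
ee_pos: [0.421, -0.1126, 0.2453]
orientation: [3.14, 0.094, 0.0]
ft_force: [1.0, 0.1, -0.5]
finger_gap: 0.005
```

```bash
python3 mv.py;  python3 - <<'E'
from rig import *;import cv2
for n,r in(('side',(240,190,100,90)),('top',(215,140,80,80))):
    im=snapshot(n)[:,:,::-1];cv2.imwrite(f'pics/{n}9f.png',im);x,y,w,h=r
    cv2.imwrite(f'pics/{n}9.png',cv2.resize(im[y:y+h,x:x+w],None,fx=7,fy=6.5,interpolation=cv2.INTER_CUBIC))
E
```

```text
t 24.2 p [ 0.421  -0.1126  0.2453] yaw 0.0595 tilt [ 0.0001 -0.0002] F [ 1.   0.1 -0.5] T [-0.02  0.   -0.01] gap 0.005 j [-0.45  0.11 -0.21  1.25 -0.    1.06]
```

View pics/side9.png

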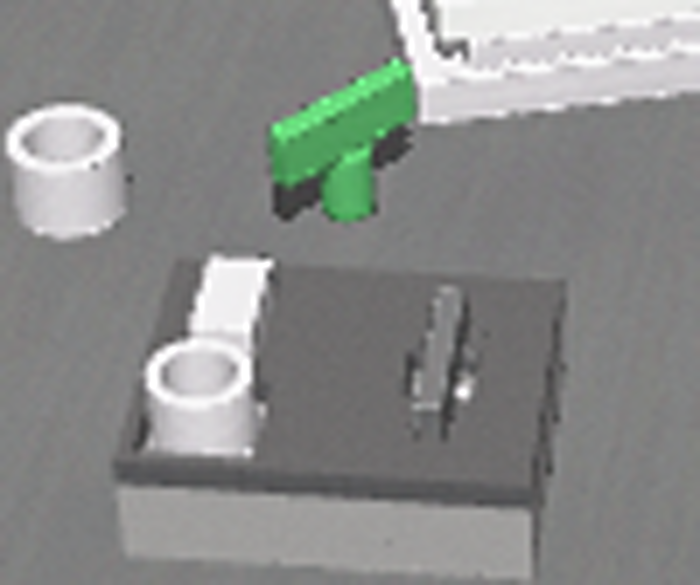

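View pics/top9f.png

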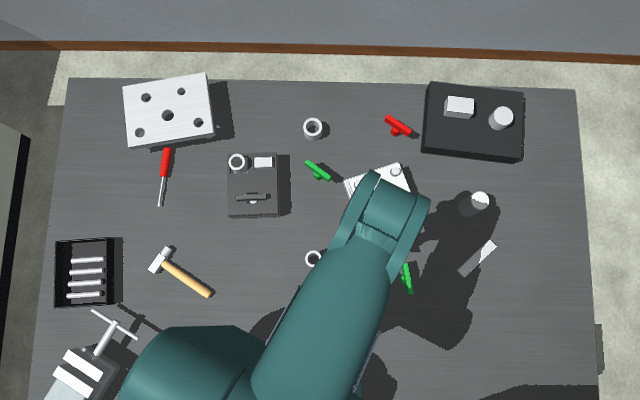

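View pics/side9f.png

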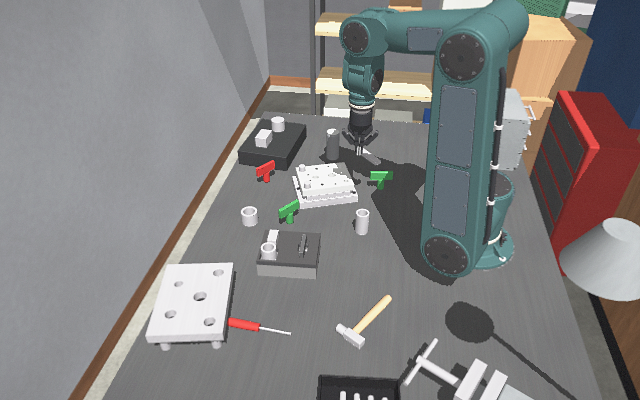

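The pin's bar lies in the slot (top 252,198; side 302,243), the plate is down, and nothing else has moved. As a last check I'll compare the bar's outline against the home pose at several heights.

```bash
python3 - <<'E'
from h import *
out=[]
for n,(X,Y,w,h) in(('top',(230,182,42,30)),('side',(290,225,28,35))):
    f=18;im=cv2.resize(cv2.imread(f'pics/{n}9f.png')[Y:Y+h,X:X+w],None,fx=f,fy=f,interpolation=cv2.INTER_NEAREST)
    for z,c in((.086,(0,0,255)),(.092,(255,255,0))):
        p=(proj(n,box(.5642,.1978,.06,.014,.09,z,z)[:4])-[X,Y]+.5)*f
        cv2.polylines(im,[np.round(p*16).astype(np.int32)],True,c,1,cv2.LINE_AA,4)
    out.append(im)
H=max(o.shape[0] for o in out);o=np.hstack([cv2.copyMakeBorder(o,0,H-o.shape[0],0,0,0) for o in out]);s=800/o.shape[1]
cv2.imwrite('pics/ov9.png',cv2.resize(o,None,fx=s,fy=s,interpolation=cv2.INTER_AREA))
E
```

```text
(no output)
```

View pics/ov9.png

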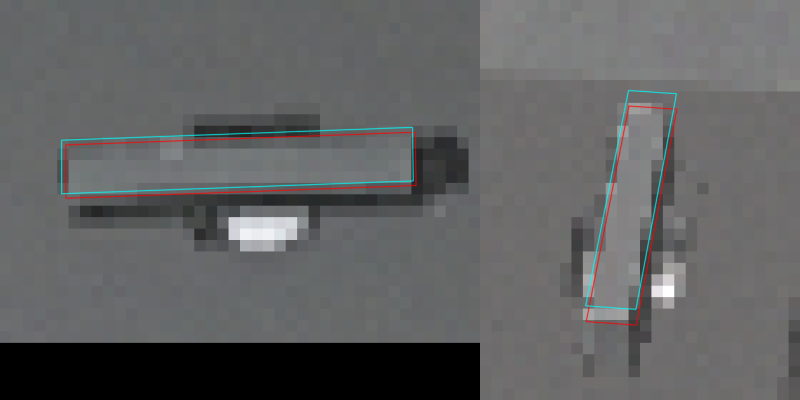

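The outline fits the home height (86 mm, red) at both ends of the bar in the side view, so it is level. Handing in.

```bash
python3 -c "
from rig import *
print(job_done())"; python3 mv.py
```

```text
the job is handed in; nothing more can be done
None
the job is handed in; nothing more can be done
```

The pin is out of the plate and pressed upright into its cutout in the foam, with the crossbar on the slot floor. I handed the job in at about 24 s.

- **Freeing the pin:** I gripped the crossbar and twisted it back and forth by up to about 1.3 rad, rising about 2.2 mm per radian. The readings between strokes showed at most 15 N of pull. The plate was down in every picture I took. The pin came loose, and I lifted it clear and carried it to the foam.
- **Seating it:** I lowered the pin into the slot, correcting a slight rub with a 0.8 mm shift, then pressed the bar down with the shut fingers. At the home height of 86.0 mm the force rose to 14 N with no further travel.
- **Last checks:** After retreating, both pictures showed the bar in the slot, and its outline fitted the home height at both ends in the side view. The plate was down, the other things looked unmoved, and the gripper was touching nothing.
- **What disagreed:** The outline was up to about 0.7 px (about 2 mm) sideways from the picture, which I put down to the camera calibration. Before the correction, the two cameras' readings of the slot's position also differed by about 2 mm.

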